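# Ease open a sprung cosmetics case and stow two jars

### The job

Press the blue catch button of the cosmetics case and hold the pink spring lid back as it pops free, letting it rise slowly until it stands open, without flying up. Then take the two capped jars from the black tray and set them gently upright in the case, released: first the tall one in the back well next to the hinge, then the short one in the front well. Leave the lamp, the file and the comb where they lie.

Things in the scene. Friction and masses are not known exactly. Their poses are not given: they have to be found in the camera images.
- case: cosmetics case fixed to the sill, 184 (x) by 120 (y) by 92 mm: cream base, pink lid. Origin: centre of underside; x points from front (catch) to back (hinge), z up. Front block x = -92..-44 mm, top z = 40. Two wells behind it, each 59 mm in x, 112 in y, floor z = 5; divider x = 15..19, top z = 20; side walls 4 thick, top z = 24; hinge block x = 77..92, top z = 24
- catch (a joint): travel of the round blue button (24 mm across) down into a steel collar (30 mm across, top at case z = 46 mm) on the front block: 0 up, 0.007 m fully down; spring 1 N at first, 5 N fully down. The lid is freed at 0.004 to 0.005 m. Let go, the button springs back and does not catch a raised lid again
- catch_top (a point): centre of the button's top, at case x = -72, z = 56 mm when up: 28 mm in front of the lid's front edge and 8 mm above the lid's flat front strip, so one of two spread fingertips can press it while the other waits just above the lid
- lid (a joint): angle of the pink lid: 0 shut, 1.57 upright, stop at 1.9 rad; the front edge rises and swings to the back. Once freed its spring pushes up with 1 to 2 N at the front; unheld it flies up at 5 rad/s (over 3 counts as flying open). The spring is spent near upright: let go beyond 1.4 rad it creeps on and stays between 1.6 rad and the stop
- lid_edge (a point): middle of the lid's top front edge (120 mm wide in y); shut: case x = -44, z = 48 mm. The shut lid is flat at z = 48 from x = -44 to -4 mm, slopes up to z = 92 at x = 26 and is flat to the back at x = 92: a hollow hood 3 to 7 mm thick, with a small steel tab below its edge
- lid_hinge (a point): middle of the hinge axis (along case y) at case x = 92 mm, z = 24 mm; from the hinge to the lid's front edge it is 138 mm
- well_back (a point): centre of the floor of the back well (next to the hinge), case x = 48 mm, z = 5 mm: place of the tall jar
- well_front (a point): centre of the floor of the front well (next to the catch), case x = -14 mm, z = 5 mm: place of the short jar
- jar_tall: tall amber glass jar with a white twist cap, 46 mm across, 78 mm high, about 140 g; origin: centre of its underside
- jar_short: short green glass jar with a copper-coloured twist cap, 46 mm across, 34 mm high, about 90 g; origin: centre of its underside
- tray: black acrylic tray fixed to the sill, 320 by 320 mm, floor 4 mm thick, rim 14 mm high; origin: centre of its underside; the jars stand on its half towards -y
- lamp: white UV nail lamp on the tray, 120 (x) by 100 (y) by 73 mm high, 400 g; origin: centre of its underside. To be left alone
- file: frosted glass nail file on the tray, 12 (x) by 140 (y) by 5 mm; origin: centre of its underside. To be left alone
- comb: red plastic comb on the tray, about 29 (x) by 165 (y) by 5 mm; origin: near the centre of its underside. To be left alone
Not all that is in view belongs to the job. There is more than one size of the case; the job needs the largest.

How it is judged:
On the way, in this order (a step that is already met when the one before it is completed fails the run):
1. the lid stands open (beyond 1.4 rad), both jars still out of the case (value of joint lid above 1.4 rad and horizontal distance between jar_tall and well_back above 0.1 m and horizontal distance between jar_short and well_front above 0.1 m), for 0.2 s.
2. the tall jar stands released in the back well while the short jar is not yet in the case (value of joint lid above 1.4 rad and x of jar_tall in the frame of well_back between -0.009 and 0.009 m and y of jar_tall in the frame of well_back between -0.036 and 0.036 m and z of jar_tall in the frame of well_back below 0.004 m and angle between jar_tall's own z axis and vertical below 0.1 rad and contact force between the fingers and jar_tall below 0.05 N and horizontal distance between jar_short and well_front above 0.1 m), for 0.2 s.
At the end, for the whole second after the job is handed in: Lid open beyond 1.4 rad; tall jar upright (0.1 rad) on the floor of the back well, short jar likewise in the front well, each within 9 mm (case x) and 36 mm (case y) of the well's centre and under 4 mm above its floor, released and at rest (value of joint lid above 1.4 rad and x of jar_tall in the frame of well_back between -0.009 and 0.009 m and y of jar_tall in the frame of well_back between -0.036 and 0.036 m and z of jar_tall in the frame of well_back below 0.004 m and angle between each of jar_tall, jar_short's own z axis and vertical below 0.1 rad and x of jar_short in the frame of well_front between -0.009 and 0.009 m and y of jar_short in the frame of well_front between -0.036 and 0.036 m and z of jar_short in the frame of well_front below 0.004 m and linear speed of each of jar_tall, jar_short below 0.02 m/s); the robot touches nothing.
It fails at once if the lid flies open (over 3 rad/s) (velocity of joint lid above 3 rad/s).
It fails at once if a glass jar is dropped or slammed into its well (over 0.5 m/s within 25 mm of the floor) ((horizontal distance between jar_tall and well_back below 0.045 m and z of jar_tall in the frame of well_back below 0.025 m and linear speed of jar_tall above 0.5 m/s) or (horizontal distance between jar_short and well_front below 0.045 m and z of jar_short in the frame of well_front below 0.025 m and linear speed of jar_short above 0.5 m/s)).
It fails at once if the lamp, the file or the comb is moved by more than 15 mm (distance of any of lamp, file, comb from where it was at the start of the episode above 0.015 m).
It also fails if it takes over 72 s, if anything falls off the work surface, if the arm or the gripper's body presses on something with over 40 N, if the wrist force passes 120 N, or if a joint passes its speed limit or range.

### The arm

A 6-joint arm with a two-finger parallel gripper is mounted at the origin on the work surface. World frame = base frame: x ahead of the robot, y to its left, z up, the work surface at z = 0. Lengths are in m, angles in rad, forces in N, time in s.
With the tool pointing down it reaches from about 0.225 to 0.875 m from the base axis. Payload 3.4 kg.
Tool frame: the origin (TCP) lies between the finger pads; the fingertips stand 11 mm ahead of it and the grasp point (between the pads) lies 8 mm behind it (tips_ahead is the distance from the TCP to the fingertips, in m); z points along the fingers, x is the direction in which the jaws open and shut, and the axes are right-handed (so a half turn about z gives the same grasp; the last joint's range is limited). The gripper opens to 85 mm and grips with 20 to 120 N. Pads are 22 mm wide; open, the fingers measure 114 mm over their backs; the gripper's body (76 mm by 85 mm) begins 54 mm behind the grasp point. The pads swing forward as they close: fully open they stand 13 mm farther back than shut.
Start: joints at [1.01, 0.276, 1.505, -0, 1.361, -0.121], TCP at [0.245, 0.52, 0.242] pointing down, gripper open.
Joint ranges: [-2.89, 2.89], [-0.75, 2.08], [0.22, 2.7], [-1.18, 4.32], [0.11, 2.71], [-2.7, 2.7]. Speed limits (rad/s): [2.57, 2.57, 3.14, 3.14, 3.14, 3.14].

### API

Orientations are given as a unit quaternion [w, x, y, z].
In Python, from rig import get_state, get_image, sign_off, masks_of, tips_ahead gives the robot as it stands.
- The arm moves only by the tool play_rows, never from a script. Its argument "series" is a list of rows, each an object of numbers: "fingers": the closure, from -1 (fully open) to 1 (shut); "dx", "dy", "dz": the shift along the world's x, y, z in mm; "turn": the turn about the world's z in rad. A call has 1 to 20 rows; each row shifts and turns the pose as measured when the row begins; what a row does not reach is not made up. A row lasts 1/12 s, in which the tool goes at most 41.7 mm and 7.16 degrees, less where a joint would pass 70% of its speed; a pose out of reach is approached as far as the arm can. A call with a gripper value outside its range is refused whole. The fingers move at their own pace and stop on an object; "squeeze" is the grip in N (left out, the last holds). Time passes only in rows, so rows that do not move let the fingers close. It gives the time, the measured TCP pose, the force and the opening at its end, in the units of the state.
- get_state(): the state, without advancing time (a new reading comes with each control period).
- get_image(name): name is "scene" or "top"; returns a dict with "pixels" (384x512x3 uint8, red, green, blue), "vfov" (degrees; the focal length in pixels is half the picture's height over the tangent of half this angle, whatever the lens; pixels are square), "cx", "cy" (the principal point, pixels), "dist" ([k1, k2, p1, p2, k3] as OpenCV has them; the pictures are not rectified), "rvec" (rotation vector, rad) and "tvec" (3), from world to camera coordinates, as OpenCV has them. Camera axes: x right, y down, z forward; pixel columns grow to the right and rows downward; lengths in m; the calibration is good to about 2 mm. A picture is of the moment at which its call begins. There is no depth.
- sign_off(): hands the job in, once; it reports no verdict.
Trained networks look in a picture, given as the dict that the camera call returned (one of the last four; its "shot" number tells which), for a name from the list of things; names that differ only in an ending like _2 or _b are one class to them, and where a whole thing is asked for, a point or a joint stands for the part that bears it (a point fixed in the world has none). Each returns a list of dicts, best first, with "p" (0 to 1); they miss things now and then, are a little off and sometimes report something else, mostly with a low value. They report only what shows in the picture. A call takes as long as a camera call. They do not tell look-alikes from the thing itself.
- masks_of(picture, label): "region" (384x512 bool, what is visible of it) and "xy" ([column, row] in pixels, amid what is visible of it).
The state is a dict: "clock": time; "qpos": joint angles; "qd": joint speeds; "effort": joint torques, N m; "position": TCP position; "ee_rot": TCP orientation; "contact_force": force on the tool from outside, world axes, zero at the start; "moment": the same for the moment, N m; "width": finger opening in m.
Only numpy, scipy, OpenCV 4.12 (cv2) and the standard library are available. Lean on these libraries where they do the work, as an engineer would, in place of code of your own. Each camera call takes 0.05 s, during which the arm holds its last target. There are 200 camera calls.

## Working session

There is one attempt and no reset: what is moved stays moved. The work goes in short steps, Python scripts to look and compute and a tool call to move; the robot and the scene stay as the last step left them, time stands still between calls to the robot, and variables do not carry over. Pictures are saved under pics/ and viewed, about 8 in all and at most 12, crops included, and the job is handed in when it is done.

Besides the shell and the picture viewer there is one more tool, called after ">>>" as name(argument=value, ...), one argument or row to a line, values as JSON. play_rows: Moves the arm, as the interface text tells. Its arguments: {"type":"object","properties":{"series":{"type":"array"},"squeeze":{"type":"number"}},"required":["series"]}

```bash
mkdir -p pics; cat > h.py <<'E'
import numpy as np, cv2
from rig import get_state,get_image,sign_off,masks_of,tips_ahead
def K(p):
    f=192/np.tan(np.radians(p["vfov"])/2)
    return np.array([[f,0,p["cx"]],[0,f,p["cy"]],[0,0,1.]])
def ray(p,uv):
    n=cv2.undistortPoints(np.array([[uv]],float),K(p),np.array(p["dist"]))[0,0]
    R=cv2.Rodrigues(np.array(p["rvec"],float))[0]
    return -R.T@np.array(p["tvec"]), R.T@np.array([n[0],n[1],1.])
def atz(p,uv,z):
    c,d=ray(p,uv); return c+d*(z-c[2])/d[2]
def tri(a):
    A=np.zeros((3,3));b=np.zeros(3)
    for p,uv in a:
        c,d=ray(p,uv);d=d/np.linalg.norm(d);M=np.eye(3)-np.outer(d,d);A+=M;b+=M@c
    return np.linalg.solve(A,b)
def proj(p,X):
    return cv2.projectPoints(np.array(X,float).reshape(-1,1,3),np.array(p["rvec"],float),np.array(p["tvec"],float),K(p),np.array(p["dist"]))[0][:,0]
def save(p,n): cv2.imwrite("pics/"+n+".png",p["pixels"][...,::-1])
E
python3 - <<'E'
from h import *
print(get_state())
s=get_image("scene");t=get_image("top")
cv2.imwrite("pics/both1.png",cv2.resize(np.vstack([s["pixels"],t["pixels"]])[...,::-1],None,fx=.78,fy=.78))
save(s,"s0");save(t,"t0")
for p,n in((s,"scene"),(t,"top")):
    print(n,p["vfov"],p["cx"],p["cy"],p["dist"],p["tvec"],ray(p,(256,192)))
    for l in("case","catch","lid","jar_tall","jar_short","tray","lamp","file","comb"):
        for m in masks_of(p,l)[:4]: print(l,round(m["p"],2),np.round(m["xy"]),m["region"].sum())
print(tips_ahead)
E
```

```text
{'clock': 0.0, 'qpos': array([ 1.01000196e+00,  2.76607863e-01,  1.50612332e+00, -5.48660438e-06,
        1.36068937e+00, -1.21004240e-01]), 'qd': array([ 3.13063499e-04,  4.03022898e-05,  1.55755342e-04, -1.84097096e-03,
       -9.09858524e-04,  1.24645378e-03]), 'effort': array([-2.11427810e-03, -4.16764212e+01, -2.45805341e+01, -6.07610968e-05,
        1.11930905e-02, -2.03938242e-05]), 'position': array([0.24454749, 0.51985381, 0.24143626]), 'ee_rot': array([ 3.95424841e-04,  8.44318464e-01,  5.35840923e-01, -8.23983627e-04]), 'contact_force': array([-1.02905821,  0.8354461 ,  0.25798616]), 'moment': array([0.01076864, 0.00605219, 0.00150916]), 'width': 0.08567216221003475}
scene 47.008995043338516 261.09493301314507 192.859954512898 [0.05273093 0.         0.         0.         0.        ] [-0.29634558 -0.20983452  1.44336333] (array([ 1.31716785, -0.30150534,  0.62394898]), array([-0.75821459,  0.35349377, -0.54798701]))
case 0.96 [190. 221.] 3925
case 0.72 [107. 232.] 2325
catch 0.57 [ 96. 212.] 43
catch 0.53 [176. 195.] 64
catch 0.39 [144. 298.] 64
lid 0.77 [108. 230.] 1745
li
[... 241 characters left out ...]
3171407111273 [-0.02126788  0.          0.          0.          0.        ] [0.07358454 0.58570669 1.03272478] (array([0.51447586, 0.06713012, 1.07041844]), array([ 0.06519535,  0.00598518, -0.99785768]))
case 0.92 [386. 227.] 1840
case 0.68 [366. 113.] 1920
case 0.63 [322. 214.] 3414
case 0.39 [322. 202.] 2529
catch 0.49 [223. 234.] 268
catch 0.47 [323. 204.] 2592
lid 0.93 [387. 221.] 1332
lid 0.87 [322. 201.] 2509
lid 0.62 [366. 110.] 1438
lid 0.34 [327. 212.] 3336
jar_tall 0.72 [223. 232.] 294
jar_tall 0.43 [326. 210.] 3358
jar_short 0.76 [219. 184.] 222
lamp 0.6 [148. 212.] 1962
lamp 0.23 [320. 210.] 3358
file 0.51 [170. 253.] 223
comb 0.8 [159. 163.] 560
comb 0.23 [324. 213.] 3471
0.011
```

View pics/both1.png

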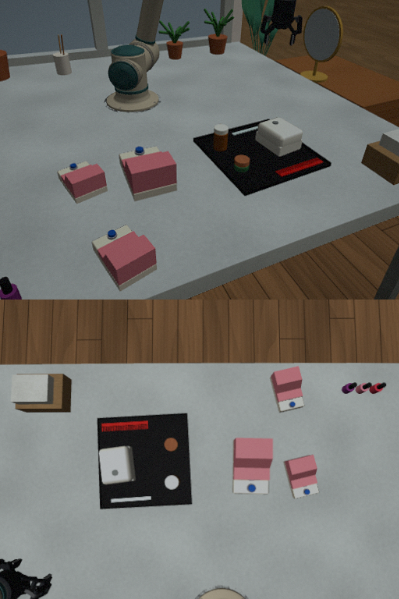

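```bash
cat > fit.py <<'E'
from h import *
from scipy.optimize import minimize
s=get_image("scene");t=get_image("top")
def pieces():
    P=[]
    for poly in ([(-44,44),(-44,48),(-4,48),(-4,24),(-44,24)],[(-4,24),(-4,48),(26,92),(26,24)],[(26,24),(26,92),(92,92),(92,24)]):
        P.append(np.array([(x,y,z) for x,z in poly for y in(-60,60)])/1000.)
    return P
def T(X,q):
    c,s_=np.cos(q[2]),np.sin(q[2])
    return X@np.array([[c,s_,0],[-s_,c,0],[0,0,1]])+[q[0],q[1],0]
def sil(p,q,sc=4):
    m=np.zeros((384*sc,512*sc),np.uint8)
    for X in pieces():
        uv=proj(p,T(X,q)); cv2.fillConvexPoly(m,cv2.convexHull(np.round(uv*sc+sc/2-.5).astype(np.int32)),1)
    return m
def pink(p,c,r):
    h=cv2.cvtColor(p["pixels"],cv2.COLOR_RGB2HSV)
    m=((h[...,0]>165)|(h[...,0]<8))&(h[...,1]>60)&(h[...,2]>60)
    n,l,st,ce=cv2.connectedComponentsWithStats(m.astype(np.uint8))
    i=l[c[1],c[0]]; return (l==i).astype(np.uint8) if i else None
def blue(p,c,r=14):
    h=cv2.cvtColor(p["pixels"],cv2.COLOR_RGB2HSV)
    m=(h[...,0]>98)&(h[...,0]<125)&(h[...,1]>130)
    v,u=np.nonzero(m); k=np.hypot(u-c[0],v-c[1])<r
    return np.array([u[k].mean(),v[k].mean()]),k.sum()
ms=pink(s,(195,222),0);mt=pink(t,(322,200),0)
print(ms.sum(),mt.sum())
bs,ns=blue(s,(178,193));bt,nt=blue(t,(322,242))
B=tri([(s,bs),(t,bt)]);print("button",bs,ns,bt,nt,B)
big=[cv2.resize(m,None,fx=4,fy=4,interpolation=cv2.INTER_NEAREST) for m in(ms,mt)]
def cost(q):
    o=0
    for p,m in((s,big[0]),(t,big[1])):
        a=sil(p,q); o+=1-(a&m).sum()/(a|m).sum()
    return o
q0=np.array([B[0]+.072,B[1],0.])
r=minimize(cost,q0,method="Nelder-Mead",options=dict(initial_simplex=[q0,q0+[.01,0,0],q0+[0,.01,0],q0+[0,0,.08]]))
print("case",r.x,r.fun, "pred button",T(np.array([[-.072,0,.056]]),r.x))
# jars
J={}
for l,h in(("jar_tall",.078),("jar_short",.034)):
    a=masks_of(s,l)[0];b=masks_of(t,l)[0]
    x0=atz(t,b["xy"],h+.004)
    def jc(x):
        o=0
        for p,m in((s,a["region"]),(t,b["region"])):
            th=np.linspace(0,2*np.pi,40)
            X=np.array([(x[0]+.023*np.cos(k),x[1]+.023*np.sin(k),z) for k in th for z in(.004,x[2])])
            im=np.zeros((384*4,512*4),np.uint8);cv2.fillConvexPoly(im,cv2.convexHull(np.round(proj(p,X)*4+1.5).astype(np.int32)),1)
            M=cv2.resize(m.astype(np.uint8),None,fx=4,fy=4,interpolation=cv2.INTER_NEAREST)
            o+=1-(im&M).sum()/(im|M).sum()
        return o
    z0=np.array([x0[0],x0[1],h+.004])
    rr=minimize(jc,z0,method="Nelder-Mead",options=dict(initial_simplex=[z0,z0+[.01,0,0],z0+[0,.01,0],z0+[0,0,.01]]))
    print(l,rr.x,rr.fun,x0)
for l in("lamp","file","comb"):
    m=masks_of(t,l)
    if m: print(l,cv2.minAreaRect(np.argwhere(m[0]["region"])[:,::-1].astype(np.float32)),atz(t,m[0]["xy"],.01))
o=[]
for p,c in((s,(190,215)),(t,(322,210))):
    im=cv2.resize(p["pixels"],None,fx=4,fy=4)[...,::-1].copy()
    cs,_=cv2.findContours(sil(p,r.x),cv2.RETR_EXTERNAL,cv2.CHAIN_APPROX_NONE);cv2.drawContours(im,cs,-1,(0,255,0),1)
    o.append(im[(c[1]-50)*4:(c[1]+50)*4,(c[0]-48)*4:(c[0]+48)*4])
cv2.imwrite("pics/fit.png",np.hstack(o))
E
python3 fit.py
```

```text
2640 2576
button [178.24242424 191.72727273] 66 [322.5 241.5] 56 [ 0.45176598 -0.09982251  0.05125003]
case [ 0.52275998 -0.10162586 -0.01628181] 0.11902976292467082 pred button [[ 0.45076952 -0.10045362  0.056     ]]
jar_tall [0.4715355  0.16591374 0.08026375] 0.23265354113005987 [0.47927098 0.15950705 0.082     ]
jar_short [0.59832096 0.17346816 0.03644066] 0.28247514022156395 [0.59828765 0.16803951 0.038     ]
lamp ((149.75997924804688, 211.82000732421875), (45.39625930786133, 43.98204803466797), 81.8698959350586) [0.52908524 0.37000578 0.01      ]
file ((166.9923858642578, 255.39340209960938), (4.631058216094971, 48.2342529296875), 85.91438293457031) [0.415755   0.31973989 0.01      ]
comb ((159.67657470703125, 162.41354370117188), (10.284158706665039, 59.19441223144531), 86.53176879882812) [0.66736141 0.33743023 0.01      ]
```

View pics/fit.png

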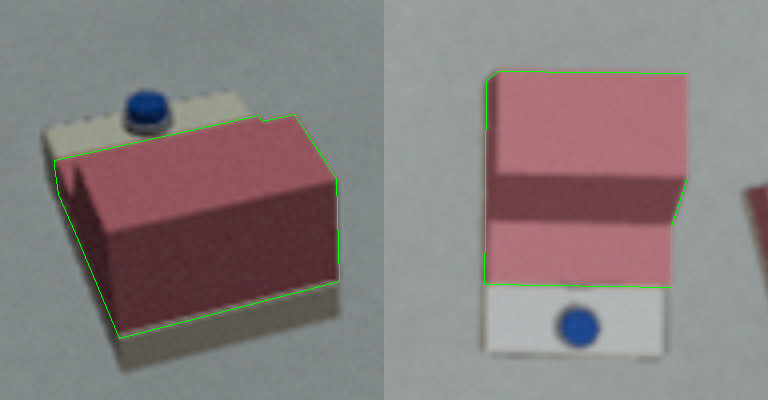

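The scene view shows the case with the green fit outline over lid (~x 60–340 in the crop). The top view shows the largest case with its catch towards the robot. The fit is good, so I'll move above the catch.

>>> play_rows(
  series=[
    {"dx":11.5,"dy":-31,"turn":-0.0956,"fingers":0.15},
    {"dx":11.5,"dy":-31,"turn":-0.0956,"fingers":0.15},
    {"dx":11.5,"dy":-31,"turn":-0.0956,"fingers":0.15},
    {"dx":11.5,"dy":-31,"turn":-0.0956,"fingers":0.15},
    {"dx":11.5,"dy":-31,"turn":-0.0956,"fingers":0.15},
    {"dx":11.5,"dy":-31,"turn":-0.0956,"fingers":0.15},
    {"dx":11.5,"dy":-31,"turn":-0.0956,"fingers":0.15},
    {"dx":11.5,"dy":-31,"turn":-0.0956,"fingers":0.15},
    {"dx":11.5,"dy":-31,"turn":-0.0956,"fingers":0.15},
    {"dx":11.5,"dy":-31,"turn":-0.0956,"fingers":0.15},
    {"dx":11.5,"dy":-31,"turn":-0.0956,"fingers":0.15},
    {"dx":11.5,"dy":-31,"turn":-0.0956,"fingers":0.15},
    {"dx":11.5,"dy":-31,"fingers":0.15},
    {"dx":11.5,"dy":-31,"fingers":0.15},
    {"dx":11.5,"dy":-31,"fingers":0.15},
    {"dx":11.5,"dy":-31,"fingers":0.15},
    {"dx":11.5,"dy":-31,"fingers":0.15},
    {"dx":11.5,"dy":-31,"fingers":0.15},
    {"dx":11.5,"dy":-31,"fingers":0.15},
  ],
  squeeze=30,
)

```text
invalid input at $.series[0]: expected keys fingers, dx, dy, dz, turn
```

>>> play_rows(
  series=[
    {"dx":11.5,"dy":-31,"dz":0,"turn":-0.0956,"fingers":0.15},
    {"dx":11.5,"dy":-31,"dz":0,"turn":-0.0956,"fingers":0.15},
    {"dx":11.5,"dy":-31,"dz":0,"turn":-0.0956,"fingers":0.15},
    {"dx":11.5,"dy":-31,"dz":0,"turn":-0.0956,"fingers":0.15},
    {"dx":11.5,"dy":-31,"dz":0,"turn":-0.0956,"fingers":0.15},
    {"dx":11.5,"dy":-31,"dz":0,"turn":-0.0956,"fingers":0.15},
    {"dx":11.5,"dy":-31,"dz":0,"turn":-0.0956,"fingers":0.15},
    {"dx":11.5,"dy":-31,"dz":0,"turn":-0.0956,"fingers":0.15},
    {"dx":11.5,"dy":-31,"dz":0,"turn":-0.0956,"fingers":0.15},
    {"dx":11.5,"dy":-31,"dz":0,"turn":-0.0956,"fingers":0.15},
    {"dx":11.5,"dy":-31,"dz":0,"turn":-0.0956,"fingers":0.15},
    {"dx":11.5,"dy":-31,"dz":0,"turn":-0.0956,"fingers":0.15},
    {"dx":11.5,"dy":-31,"dz":0,"turn":0,"fingers":0.15},
    {"dx":11.5,"dy":-31,"dz":0,"turn":0,"fingers":0.15},
    {"dx":11.5,"dy":-31,"dz":0,"turn":0,"fingers":0.15},
    {"dx":11.5,"dy":-31,"dz":0,"turn":0,"fingers":0.15},
    {"dx":11.5,"dy":-31,"dz":0,"turn":0,"fingers":0.15},
    {"dx":11.5,"dy":-31,"dz":0,"turn":0,"fingers":0.15},
  ],
  squeeze=30,
)

```text
clock: 2.95
position: [0.4544, -0.0569, 0.2447]
ee_rot: [-0.002, 0.999, -0.032, 0.008]
contact_force: [0.1, -0.1, 0.6]
width: 0.0363
```

>>> play_rows(
  series=[
    {"dx":5,"dy":-11,"dz":-20,"turn":0.016,"fingers":0.15},
    {"dx":5,"dy":-11,"dz":-25,"turn":0.016,"fingers":0.15},
    {"dx":5,"dy":-11,"dz":-25,"turn":0.016,"fingers":0.15},
    {"dx":5,"dy":-11,"dz":-25,"turn":0,"fingers":0.15},
    {"dx":1.5,"dy":0,"dz":-25,"turn":0,"fingers":0.15},
    {"dx":0,"dy":0,"dz":-25,"turn":0,"fingers":0.15},
    {"dx":0,"dy":0,"dz":-5,"turn":0,"fingers":0.15},
    {"dx":0,"dy":0,"dz":0,"turn":0,"fingers":0.15},
  ],
)

```text
clock: 3.62
position: [0.4828, -0.114, 0.0924]
ee_rot: [0.002, 1.0, -0.012, 0.015]
contact_force: [0.3, 0.0, 0.1]
width: 0.0365
```

```bash
python3 - <<'E'
from h import *
st=get_state();print(st["position"],st["ee_rot"],st["contact_force"],st["width"])
s=get_image("scene");t=get_image("top")
o=[]
for p,c in((s,(185,195)),(t,(322,225))):
    o.append(cv2.resize(p["pixels"],None,fx=6,fy=6,interpolation=cv2.INTER_CUBIC)[(c[1]-45)*6:(c[1]+45)*6,(c[0]-32)*6:(c[0]+32)*6,::-1])
cv2.imwrite("pics/ab.png",np.hstack(o))
E
```

```text
[ 0.48280887 -0.11401272  0.09241931] [ 0.00182793  0.99981918 -0.0121071   0.01454928] [0.31570952 0.03309321 0.05793461] 0.036458441500517996
```

View pics/ab.png

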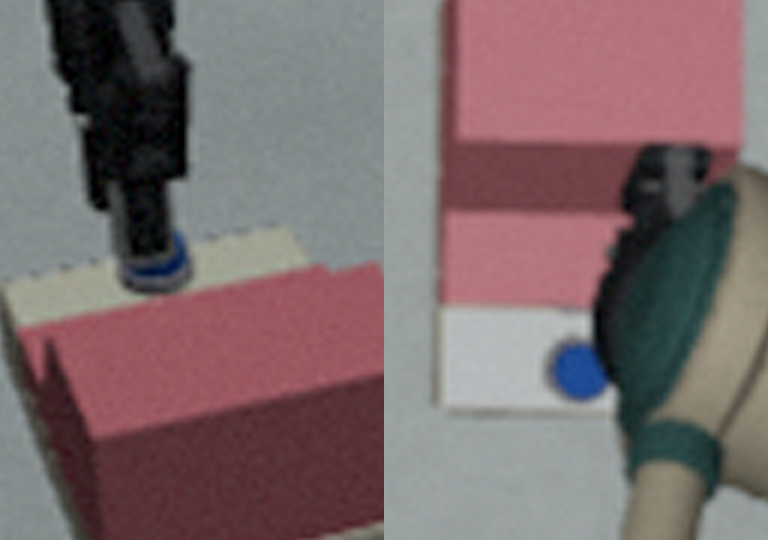

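The close look shows the finger above the button, about 13 mm off to -y in both views. The measured TCP agrees, so I'll correct it.

>>> play_rows(
  series=[
    {"dx":-3.5,"dy":7,"dz":0,"turn":0,"fingers":0.15},
    {"dx":-3,"dy":6,"dz":0,"turn":0,"fingers":0.15},
    {"dx":0,"dy":0,"dz":0,"turn":0,"fingers":0.15},
    {"dx":0,"dy":0,"dz":0,"turn":0,"fingers":0.15},
  ],
)

```text
clock: 4.05
position: [0.4795, -0.1, 0.0991]
ee_rot: [0.004, 1.0, -0.011, 0.02]
contact_force: [0.5, 0.2, -0.2]
width: 0.0366
```

>>> play_rows(
  series=[
    {"dx":0,"dy":0,"dz":0,"turn":0,"fingers":0.15},
    {"dx":0,"dy":0,"dz":0,"turn":0,"fingers":0.15},
    {"dx":0,"dy":0,"dz":0,"turn":0,"fingers":0.15},
    {"dx":0,"dy":0,"dz":0,"turn":0,"fingers":0.15},
  ],
)

```text
clock: 4.38
position: [0.4806, -0.0997, 0.1014]
ee_rot: [0.005, 1.0, -0.011, 0.023]
contact_force: [-0.2, 0.5, 0.1]
width: 0.0363
```

>>> play_rows(
  series=[
    {"dx":0,"dy":0,"dz":0,"turn":0,"fingers":0.15},
    {"dx":0,"dy":0,"dz":0,"turn":0,"fingers":0.15},
    {"dx":0,"dy":0,"dz":0,"turn":0,"fingers":0.15},
    {"dx":0,"dy":0,"dz":0,"turn":0,"fingers":0.15},
  ],
)

```text
clock: 4.72
position: [0.4807, -0.1001, 0.1012]
ee_rot: [0.005, 1.0, -0.011, 0.023]
contact_force: [-0.9, -0.5, 0.3]
width: 0.0363
```

```bash
python3 - <<'E'
from h import *
a=get_state();print(a["position"],a["ee_rot"],a["qpos"],a["qd"])
get_image("top");get_image("top");get_image("top");get_image("top")
a=get_state();print(a["position"],a["ee_rot"],a["qpos"],a["qd"],a["clock"])
E
```

```text
[ 0.48068082 -0.10012416  0.10115885] [ 0.00459824  0.99967505 -0.01089042  0.02258435] [-0.35186188  0.25666161  1.92686976  0.00813626  0.91242892 -0.33490595] [-0.00119478  0.00299455  0.00114255  0.00067755  0.00059577  0.00010038]
[ 0.48068751 -0.10007325  0.10120165] [ 0.0046085   0.9996744  -0.0108595   0.02262596] [-0.35176263  0.25656498  1.9268826   0.00814303  0.91242699 -0.3348723 ] [ 0.00175575 -0.0012726  -0.00083974  0.00032771 -0.00181518  0.00032544] 4.9167
```

>>> play_rows(
  series=[
    {"dx":-2,"dy":0,"dz":-5,"turn":0,"fingers":0.15},
    {"dx":-2,"dy":-0.5,"dz":-5,"turn":0,"fingers":0.15},
    {"dx":-2,"dy":0,"dz":-5,"turn":0,"fingers":0.15},
    {"dx":0,"dy":0,"dz":-5,"turn":0,"fingers":0.15},
    {"dx":0,"dy":0,"dz":-2,"turn":0,"fingers":0.15},
    {"dx":0,"dy":0,"dz":0,"turn":0,"fingers":0.15},
    {"dx":0,"dy":0,"dz":0,"turn":0,"fingers":0.15},
  ],
)

```text
clock: 5.5
position: [0.473, -0.1003, 0.076]
ee_rot: [0.004, 1.0, -0.011, 0.022]
contact_force: [-0.3, -0.3, 0.1]
width: 0.0363
```

>>> play_rows(
  series=[
    {"dx":1,"dy":0,"dz":-3,"turn":0,"fingers":0.15},
    {"dx":1,"dy":0,"dz":-3,"turn":0,"fingers":0.15},
    {"dx":0,"dy":0,"dz":-2,"turn":0,"fingers":0.15},
    {"dx":0,"dy":0,"dz":0,"turn":0,"fingers":0.15},
    {"dx":0,"dy":0,"dz":0,"turn":0,"fingers":0.15},
  ],
)

```text
clock: 5.92
position: [0.4759, -0.1005, 0.0674]
ee_rot: [0.004, 1.0, -0.011, 0.022]
contact_force: [0.2, 0.1, 0.7]
width: 0.0362
```

>>> play_rows(
  series=[
    {"dx":0,"dy":0,"dz":-2,"turn":0,"fingers":0.15},
    {"dx":0,"dy":0,"dz":-2,"turn":0,"fingers":0.15},
    {"dx":0,"dy":0,"dz":0,"turn":0,"fingers":0.15},
  ],
)

```text
clock: 6.17
position: [0.4761, -0.1006, 0.0637]
ee_rot: [0.005, 1.0, -0.011, 0.022]
contact_force: [-0.4, -0.3, 1.2]
width: 0.036
```

>>> play_rows(
  series=[
    {"dx":0,"dy":0,"dz":-2,"turn":0,"fingers":0.15},
    {"dx":0,"dy":0,"dz":0,"turn":0,"fingers":0.15},
  ],
)

```text
clock: 6.33
position: [0.4761, -0.1006, 0.0621]
ee_rot: [0.005, 1.0, -0.011, 0.022]
contact_force: [-0.5, 0.1, 4.4]
width: 0.0367
```

>>> play_rows(
  series=[
    {"dx":0,"dy":0,"dz":-1.2,"turn":0,"fingers":0.15},
    {"dx":0,"dy":0,"dz":0,"turn":0,"fingers":0.15},
  ],
)

```text
clock: 6.5
position: [0.4762, -0.1006, 0.0615]
ee_rot: [0.005, 1.0, -0.011, 0.023]
contact_force: [-1.8, 1.1, 2.7]
width: 0.0363
```

```bash
python3 - <<'E'
from h import *
s=get_image("scene");print(get_state()["contact_force"],get_state()["position"])
c=(190,200)
a=cv2.imread("pics/s0.png")
cr=lambda i:cv2.resize(i,None,fx=8,fy=8,interpolation=cv2.INTER_CUBIC)[(c[1]-32)*8:(c[1]+38)*8,(c[0]-48)*8:(c[0]+2)*8]
cv2.imwrite("pics/pr.png",np.hstack([cr(a),cr(s["pixels"][...,::-1])]))
E
```

```text
[-0.96669446  0.71783688  2.4579455 ] [ 0.47629965 -0.10062292  0.06162901]
```

View pics/pr.png

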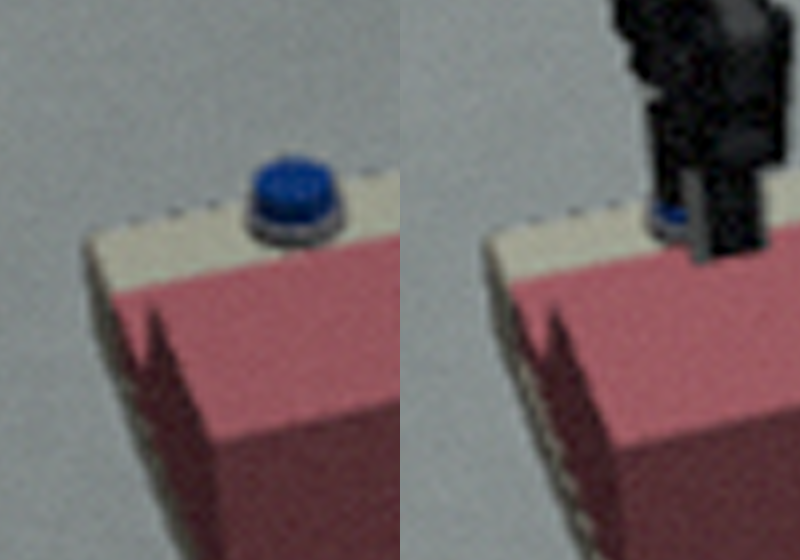

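The button is down about 6.5 mm. In the right crop the lid edge is roughly 1.5 px higher, so the lid is freed and resting against the back fingertip. I'll raise it along its arc.

>>> play_rows(
  series=[
    {"dx":0,"dy":0,"dz":-1,"turn":0,"fingers":0.15},
    {"dx":1,"dy":0,"dz":4,"turn":0,"fingers":0.15},
    {"dx":2,"dy":0,"dz":5,"turn":0,"fingers":0.15},
    {"dx":2.5,"dy":0,"dz":5,"turn":0,"fingers":0.15},
    {"dx":2.5,"dy":0,"dz":5,"turn":0,"fingers":0.15},
  ],
)

```text
clock: 6.97
position: [0.4839, -0.1005, 0.0807]
ee_rot: [0.005, 1.0, -0.011, 0.022]
contact_force: [-1.1, -0.4, 1.1]
width: 0.0363
```

```bash
cat > look.py <<'E'
import sys
from h import *
s=get_image("scene");st=get_state();print(np.round(st["contact_force"],1),st["position"],st["ee_rot"],st["clock"])
c=(205,185)
cv2.imwrite("pics/%s.png"%sys.argv[1],cv2.resize(s["pixels"],None,fx=4,fy=4,interpolation=cv2.INTER_CUBIC)[(c[1]-65)*4:(c[1]+65)*4,(c[0]-65)*4:(c[0]+65)*4,::-1])
E
python3 look.py l1
```

```text
[-0.2 -0.1  1.1] [ 0.48540627 -0.10088034  0.08181778] [ 0.0050277   0.99965111 -0.01076872  0.02358837] 7.0167
```

View pics/l1.png

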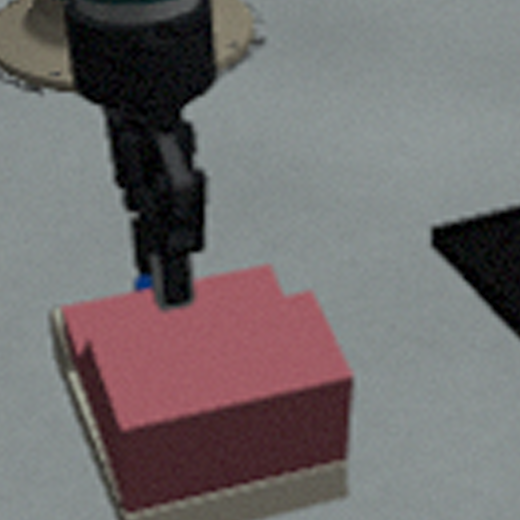

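The view shows the lid raised about 0.2 rad and leaning on the back finger, so it is held. I'll continue.

>>> play_rows(
  series=[
    {"dx":3,"dy":0,"dz":6.5,"turn":0,"fingers":0.15},
    {"dx":3.5,"dy":0,"dz":6.5,"turn":0,"fingers":0.15},
    {"dx":3.7,"dy":0,"dz":6.2,"turn":0,"fingers":0.15},
    {"dx":4,"dy":0,"dz":6,"turn":0,"fingers":0.15},
    {"dx":4.2,"dy":0,"dz":5.8,"turn":0,"fingers":0.15},
  ],
)

```text
clock: 7.43
position: [0.5062, -0.1009, 0.1158]
ee_rot: [0.005, 1.0, -0.011, 0.024]
contact_force: [0.9, 0.1, 0.5]
width: 0.0364
```

>>> play_rows(
  series=[
    {"dx":5,"dy":0,"dz":6,"turn":0,"fingers":0.15},
    {"dx":5.5,"dy":0,"dz":5.5,"turn":0,"fingers":0.15},
    {"dx":6,"dy":0,"dz":5,"turn":0,"fingers":0.15},
    {"dx":6.3,"dy":0,"dz":4.3,"turn":0,"fingers":0.15},
    {"dx":6.6,"dy":0,"dz":3.8,"turn":0,"fingers":0.15},
  ],
)

```text
clock: 7.85
position: [0.5394, -0.1011, 0.144]
ee_rot: [0.005, 1.0, -0.011, 0.026]
contact_force: [-0.5, -0.5, -0.4]
width: 0.0361
```

```bash
python3 look.py l2
```

```text
[ 2.  -0.1  1.2] [ 0.54185074 -0.10144052  0.14492794] [ 0.00575191  0.99954237 -0.01095594  0.02760309] 7.9
```

View pics/l2.png

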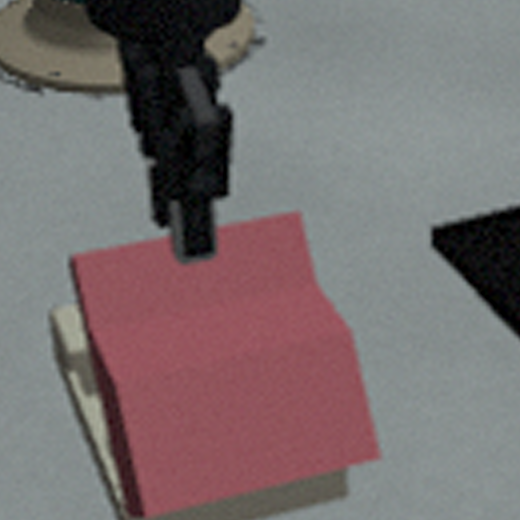

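The lid is at about 0.9 rad, still on the finger with its edge above the tip.

>>> play_rows(
  series=[
    {"dx":7.2,"dy":0,"dz":2.8,"turn":0,"fingers":0.15},
    {"dx":7.5,"dy":0,"dz":2.4,"turn":0,"fingers":0.15},
    {"dx":7.6,"dy":0,"dz":1.8,"turn":0,"fingers":0.15},
    {"dx":7.7,"dy":0,"dz":1.3,"turn":0,"fingers":0.15},
  ],
)

```text
clock: 8.23
position: [0.5729, -0.1011, 0.1533]
ee_rot: [0.005, 1.0, -0.011, 0.026]
contact_force: [0.3, 0.4, 0.2]
width: 0.0366
```

>>> play_rows(
  series=[
    {"dx":7,"dy":0,"dz":0.8,"turn":0,"fingers":0.15},
    {"dx":7,"dy":0,"dz":0.3,"turn":0,"fingers":0.15},
    {"dx":7,"dy":0,"dz":0,"turn":0,"fingers":0.15},
    {"dx":6,"dy":0,"dz":0,"turn":0,"fingers":0.15},
    {"dx":6,"dy":0,"dz":0,"turn":0,"fingers":0.15},
    {"dx":4,"dy":0,"dz":0,"turn":0,"fingers":0.15},
    {"dx":0,"dy":0,"dz":0,"turn":0,"fingers":0.15},
  ],
)

```text
clock: 8.82
position: [0.6158, -0.101, 0.1531]
ee_rot: [0.005, 1.0, -0.011, 0.025]
contact_force: [1.0, -0.6, 0.6]
width: 0.0363
```

```bash
python3 look.py l3
```

```text
[ 1.1  0.9 -0.5] [ 0.61551354 -0.10102448  0.15317783] [ 0.0052044   0.99960696 -0.01076473  0.02535658] 8.8667
```

View pics/l3.png

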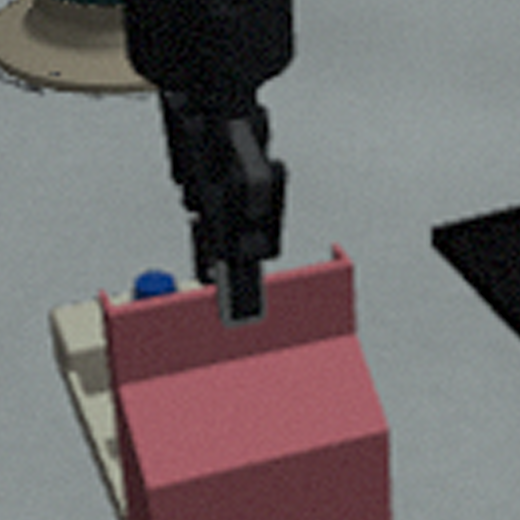

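The lid stands upright (~1.5 rad), with its edge at (230,285) in the crop between the fingers. I'll ease it on a little further, then lift out.

>>> play_rows(
  series=[
    {"dx":4,"dy":0,"dz":0,"turn":0,"fingers":0.15},
    {"dx":4,"dy":0,"dz":0,"turn":0,"fingers":0.15},
    {"dx":3,"dy":0,"dz":0,"turn":0,"fingers":0.15},
    {"dx":0,"dy":0,"dz":0,"turn":0,"fingers":0.15},
    {"dx":0,"dy":0,"dz":10,"turn":0,"fingers":0.15},
    {"dx":0,"dy":0,"dz":15,"turn":0,"fingers":0.15},
    {"dx":0,"dy":0,"dz":20,"turn":0,"fingers":0.15},
    {"dx":0,"dy":0,"dz":15,"turn":0,"fingers":0.15},
    {"dx":0,"dy":0,"dz":0,"turn":0,"fingers":0.15},
  ],
)

```text
clock: 9.62
position: [0.6241, -0.1004, 0.216]
ee_rot: [0.005, 1.0, -0.011, 0.022]
contact_force: [0.7, -0.1, 0.3]
width: 0.0364
```

```bash
python3 look.py l4; python3 - <<'E'
from h import *
t=get_image("top");s=get_image("scene")
im=[cv2.imread("pics/l4.png")]
for c in((222,210),):
    im.append(cv2.resize(t["pixels"],None,fx=4,fy=4,interpolation=cv2.INTER_CUBIC)[(c[1]-65)*4:(c[1]+65)*4,(c[0]-34)*4:(c[0]+34)*4,::-1])
cv2.imwrite("pics/l4b.png",np.hstack(im))
E
```

```text
[ 0.6  0.2 -0.1] [ 0.62367664 -0.10030367  0.21478968] [ 0.00434157  0.99970394 -0.01089157  0.02132013] 9.6667
```

View pics/l4b.png

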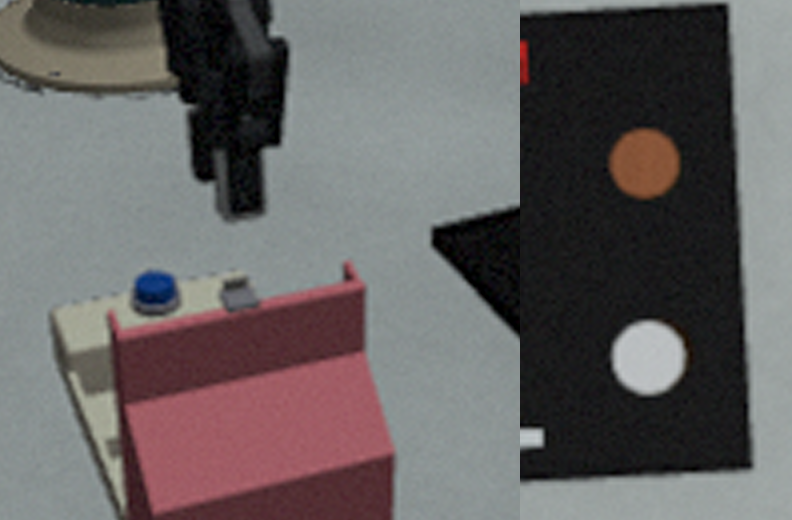

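```bash
cat > caps.py <<'E'
from h import *
def cap(t,l,z,th=None):
    for m in masks_of(t,l)[:1]:
        r=m["region"].astype(np.uint8)
        print(l,round(m["p"],2),m["xy"],r.sum(),cv2.minEnclosingCircle(np.argwhere(r)[:,::-1].astype(np.float32)),atz(t,m["xy"],z))
if __name__=="__main__":
    t=get_image("top");s=get_image("scene")
    cap(t,"jar_tall",.082);cap(t,"jar_short",.038)
    for uv,z in(((220.25,234.25),.082),((219.25,185.75),.038)): print(atz(t,uv,z))
    h=cv2.cvtColor(t["pixels"],cv2.COLOR_RGB2HSV)
    w=(h[...,1]<40)&(h[...,2]>150);c=(h[...,0]<20)&(h[...,1]>90)&(h[...,2]>80)
    R=[]
    for m,c0,z in((w,(220,234),.082),(c,(219,186),.038)):
        v,u=np.nonzero(m);k=np.hypot(u-c0[0],v-c0[1])<13
        q=(u[k].mean(),v[k].mean());x=atz(t,q,z);print(q,k.sum(),x);R.append(q)
    # scene: bottom/top extents
    for l,x in(("jar_tall",R[0]),("jar_short",R[1])):
        m=masks_of(s,l)[0]["region"];v,u=np.nonzero(m);print(l,u.min(),u.max(),v.min(),v.max())
        z=.082 if l=="jar_tall" else .038
        X=atz(t,x,z);th=np.linspace(0,6.28,40)
        P=proj(s,[(X[0]+.023*np.cos(a),X[1]+.023*np.sin(a),zz) for a in th for zz in(.004,z)])
        print("pred",P.min(0),P.max(0))
E
python3 caps.py
```

```text
jar_tall 0.54 [224.7, 233.2] 290 ((221.1999969482422, 234.1999969482422), 10.04400634765625) [0.47448043 0.1523804  0.082     ]
jar_short 0.65 [148.8, 209.1] 1886 ((150.5, 211.5), 29.129121780395508) [0.53641744 0.35893603 0.038     ]
[0.47182638 0.16365086 0.082     ]
[0.59869139 0.17138038 0.038     ]
(np.float64(219.72961373390558), np.float64(233.94849785407726)) 233 [0.47258598 0.16497495 0.082     ]
(np.float64(218.89361702127658), np.float64(185.2851063829787)) 235 [0.5999366  0.17234019 0.038     ]
jar_tall 274 293 160 193
pred [272.61778022 158.33048486] [292.12926279 193.91545884]
jar_short 300 320 197 220
pred [298.98256745 197.82327696] [319.69403609 220.86020477]
```

>>> play_rows(
  series=[
    {"dx":-6,"dy":10,"dz":3,"turn":0.12,"fingers":-0.6},
    {"dx":-12,"dy":20,"dz":0,"turn":0.12,"fingers":-1},
    {"dx":-12,"dy":22,"dz":0,"turn":0.12,"fingers":-1},
    {"dx":-12,"dy":22,"dz":0,"turn":0.12,"fingers":-1},
    {"dx":-12,"dy":22,"dz":0,"turn":0.12,"fingers":-1},
    {"dx":-12,"dy":22,"dz":0,"turn":0.12,"fingers":-1},
    {"dx":-12,"dy":22,"dz":0,"turn":0.12,"fingers":-1},
    {"dx":-12,"dy":22,"dz":0,"turn":0.12,"fingers":-1},
    {"dx":-12,"dy":22,"dz":0,"turn":0.12,"fingers":-1},
    {"dx":-12,"dy":22,"dz":0,"turn":0.12,"fingers":-1},
    {"dx":-12,"dy":20,"dz":0,"turn":0.12,"fingers":-1},
    {"dx":-10,"dy":15,"dz":0,"turn":0.12,"fingers":-1},
    {"dx":-6,"dy":8,"dz":0,"turn":0.12,"fingers":-1},
    {"dx":0,"dy":0,"dz":0,"turn":0,"fingers":-1},
    {"dx":0,"dy":0,"dz":0,"turn":0,"fingers":-1},
  ],
)

```text
clock: 11.32
position: [0.4708, 0.1576, 0.2077]
ee_rot: [-0.012, 0.696, 0.718, 0.013]
contact_force: [0.6, 0.2, 0.5]
width: 0.0854
```

>>> play_rows(
  series=[
    {"dx":0.5,"dy":3,"dz":-10,"turn":-0.02,"fingers":-1},
    {"dx":0.5,"dy":3,"dz":-20,"turn":-0.02,"fingers":-1},
    {"dx":0,"dy":1,"dz":-20,"turn":0,"fingers":-1},
    {"dx":0,"dy":0,"dz":-20,"turn":0,"fingers":-1},
    {"dx":0,"dy":0,"dz":-15,"turn":0,"fingers":-1},
    {"dx":0,"dy":0,"dz":-5,"turn":0,"fingers":-1},
    {"dx":0,"dy":0,"dz":0,"turn":0,"fingers":-1},
    {"dx":0,"dy":0,"dz":0,"turn":0,"fingers":-1},
  ],
)

```text
clock: 11.98
position: [0.4779, 0.1597, 0.1153]
ee_rot: [-0.008, 0.72, 0.694, 0.015]
contact_force: [0.4, 0.5, 0.5]
width: 0.0855
```

>>> play_rows(
  series=[
    {"dx":-2.5,"dy":2,"dz":-7,"turn":0.01,"fingers":-1},
    {"dx":-2.5,"dy":2,"dz":-12,"turn":0.01,"fingers":-1},
    {"dx":-0.5,"dy":1,"dz":-12,"turn":0,"fingers":-1},
    {"dx":0,"dy":0,"dz":-12,"turn":0,"fingers":-1},
    {"dx":0,"dy":0,"dz":-8,"turn":0,"fingers":-1},
    {"dx":0,"dy":0,"dz":-3,"turn":0,"fingers":-1},
    {"dx":0,"dy":0,"dz":0,"turn":0,"fingers":-1},
    {"dx":0,"dy":0,"dz":0,"turn":0,"fingers":-1},
  ],
)

```text
clock: 12.65
position: [0.4778, 0.1653, 0.0641]
ee_rot: [-0.004, 0.713, 0.701, 0.02]
contact_force: [0.8, -0.6, -0.6]
width: 0.0851
```

>>> play_rows(
  series=[
    {"dx":-3,"dy":0,"dz":-4,"turn":0,"fingers":-1},
    {"dx":-3,"dy":0,"dz":-4,"turn":0,"fingers":-1},
    {"dx":-1,"dy":0,"dz":-3,"turn":0,"fingers":-1},
    {"dx":0,"dy":0,"dz":0,"turn":0,"fingers":-1},
    {"dx":0,"dy":0,"dz":0,"turn":0,"fingers":0.3},
    {"dx":0,"dy":0,"dz":0,"turn":0,"fingers":0.3},
    {"dx":0,"dy":0,"dz":0,"turn":0,"fingers":0.3},
    {"dx":0,"dy":0,"dz":0,"turn":0,"fingers":0.3},
    {"dx":0,"dy":0,"dz":0,"turn":0,"fingers":0.3},
    {"dx":0,"dy":0,"dz":0,"turn":0,"fingers":0.3},
    {"dx":0,"dy":0,"dz":0,"turn":0,"fingers":0.3},
    {"dx":0,"dy":0,"dz":0,"turn":0,"fingers":0.3},
  ],
  squeeze=30,
)

```text
clock: 13.65
position: [0.4716, 0.1654, 0.0544]
ee_rot: [-0.003, 0.713, 0.701, 0.022]
contact_force: [-0.6, -0.3, 0.0]
width: 0.0456
```

>>> play_rows(
  series=[
    {"dx":0,"dy":0,"dz":6,"turn":0,"fingers":0.3},
    {"dx":0,"dy":0,"dz":12,"turn":0,"fingers":0.3},
    {"dx":0,"dy":0,"dz":18,"turn":0,"fingers":0.3},
    {"dx":0,"dy":-3,"dz":20,"turn":0,"fingers":0.3},
    {"dx":2,"dy":-8,"dz":20,"turn":0,"fingers":0.3},
    {"dx":4,"dy":-14,"dz":14,"turn":0,"fingers":0.3},
    {"dx":7,"dy":-20,"dz":6,"turn":0,"fingers":0.3},
    {"dx":8,"dy":-22,"dz":0,"turn":0,"fingers":0.3},
    {"dx":9,"dy":-24,"dz":0,"turn":0,"fingers":0.3},
    {"dx":9,"dy":-24,"dz":0,"turn":0,"fingers":0.3},
    {"dx":9,"dy":-24,"dz":0,"turn":0,"fingers":0.3},
    {"dx":9,"dy":-24,"dz":0,"turn":0,"fingers":0.3},
    {"dx":9,"dy":-24,"dz":0,"turn":0,"fingers":0.3},
    {"dx":8,"dy":-22,"dz":0,"turn":0,"fingers":0.3},
    {"dx":6,"dy":-18,"dz":0,"turn":0,"fingers":0.3},
    {"dx":4,"dy":-10,"dz":0,"turn":0,"fingers":0.3},
    {"dx":0,"dy":0,"dz":0,"turn":0,"fingers":0.3},
    {"dx":0,"dy":0,"dz":0,"turn":0,"fingers":0.3},
    {"dx":0,"dy":0,"dz":0,"turn":0,"fingers":0.3},
  ],
)

```text
clock: 15.23
position: [0.5535, -0.0816, 0.1578]
ee_rot: [-0.005, 0.712, 0.701, 0.021]
contact_force: [-0.2, -0.2, -2.4]
width: 0.0453
```

```bash
python3 - <<'E'
from h import *
st=get_state();print(st["position"],st["ee_rot"],st["contact_force"],st["width"])
s=get_image("scene");t=get_image("top")
o=[]
for p,c in((s,(200,185)),(t,(322,215))):
    o.append(cv2.resize(p["pixels"],None,fx=5,fy=5,interpolation=cv2.INTER_CUBIC)[(c[1]-55)*5:(c[1]+55)*5,(c[0]-38)*5:(c[0]+38)*5,::-1])
cv2.imwrite("pics/w1.png",np.hstack(o))
E
```

```text
[ 0.55345605 -0.08156188  0.15782671] [-0.00481645  0.71235592  0.70148612  0.02104929] [-0.18457723 -0.20973257 -2.36516344] 0.045328096386954606
```

View pics/w1.png

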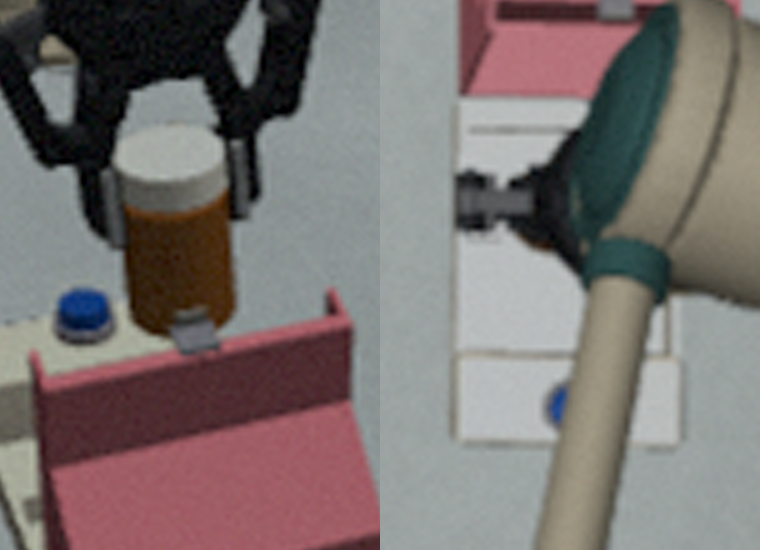

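Jar firmly held above the well in both views, and the lid is standing open behind. I'll centre it and lower.

>>> play_rows(
  series=[
    {"dx":4,"dy":-5,"dz":0,"turn":0,"fingers":0.3},
    {"dx":5,"dy":-7,"dz":-4,"turn":0,"fingers":0.3},
    {"dx":4,"dy":-5,"dz":-8,"turn":0,"fingers":0.3},
    {"dx":1,"dy":-1,"dz":-10,"turn":0,"fingers":0.3},
    {"dx":0,"dy":0,"dz":-8,"turn":0,"fingers":0.3},
    {"dx":0,"dy":0,"dz":-4,"turn":0,"fingers":0.3},
    {"dx":0,"dy":0,"dz":0,"turn":0,"fingers":0.3},
    {"dx":0,"dy":0,"dz":0,"turn":0,"fingers":0.3},
  ],
)

```text
clock: 16.0
position: [0.5672, -0.0974, 0.119]
ee_rot: [-0.007, 0.711, 0.703, 0.021]
contact_force: [-0.8, -0.5, -1.8]
width: 0.045
```

>>> play_rows(
  series=[
    {"dx":0.5,"dy":-2,"dz":-5,"turn":0,"fingers":0.3},
    {"dx":0,"dy":-2,"dz":-10,"turn":0,"fingers":0.3},
    {"dx":0,"dy":-1,"dz":-10,"turn":0,"fingers":0.3},
    {"dx":0,"dy":0,"dz":-8,"turn":0,"fingers":0.3},
    {"dx":0,"dy":0,"dz":-4,"turn":0,"fingers":0.3},
    {"dx":0,"dy":0,"dz":0,"turn":0,"fingers":0.3},
    {"dx":0,"dy":0,"dz":0,"turn":0,"fingers":0.3},
  ],
)

```text
clock: 16.58
position: [0.5671, -0.1026, 0.0777]
ee_rot: [-0.007, 0.711, 0.703, 0.02]
contact_force: [-0.9, -0.3, -1.9]
width: 0.0449
```

>>> play_rows(
  series=[
    {"dx":1,"dy":0,"dz":-4,"turn":0,"fingers":0.3},
    {"dx":0.5,"dy":0,"dz":-5,"turn":0,"fingers":0.3},
    {"dx":0,"dy":0,"dz":-5,"turn":0,"fingers":0.3},
    {"dx":0,"dy":0,"dz":-3,"turn":0,"fingers":0.3},
    {"dx":0,"dy":0,"dz":0,"turn":0,"fingers":0.3},
    {"dx":0,"dy":0,"dz":0,"turn":0,"fingers":0.3},
  ],
)

```text
clock: 17.08
position: [0.5696, -0.1027, 0.0596]
ee_rot: [-0.006, 0.711, 0.703, 0.021]
contact_force: [1.0, 0.5, -2.6]
width: 0.0452
```

>>> play_rows(
  series=[
    {"dx":0,"dy":0,"dz":-2,"turn":0,"fingers":0.3},
    {"dx":0,"dy":0,"dz":-2,"turn":0,"fingers":0.3},
    {"dx":0,"dy":0,"dz":0,"turn":0,"fingers":0.3},
    {"dx":0,"dy":0,"dz":0,"turn":0,"fingers":0.3},
  ],
)

```text
clock: 17.42
position: [0.5699, -0.1028, 0.0557]
ee_rot: [-0.006, 0.71, 0.703, 0.021]
contact_force: [-0.2, -0.7, -1.3]
width: 0.0452
```

>>> play_rows(
  series=[
    {"dx":0,"dy":0,"dz":-1,"turn":0,"fingers":0.3},
    {"dx":0,"dy":0,"dz":0,"turn":0,"fingers":0.3},
  ],
)

```text
clock: 17.58
position: [0.5703, -0.1028, 0.0558]
ee_rot: [-0.005, 0.71, 0.703, 0.021]
contact_force: [-0.5, -0.2, -2.4]
width: 0.0456
```

>>> play_rows(
  series=[
    {"dx":0,"dy":0,"dz":-1.5,"turn":0,"fingers":0.3},
    {"dx":0,"dy":0,"dz":-1,"turn":0,"fingers":0.3},
    {"dx":0,"dy":0,"dz":0,"turn":0,"fingers":0.3},
  ],
)

```text
clock: 17.83
position: [0.5707, -0.1029, 0.0558]
ee_rot: [-0.004, 0.71, 0.703, 0.022]
contact_force: [0.1, -0.1, -1.3]
width: 0.0453
```

>>> play_rows(
  series=[
    {"dx":0,"dy":0,"dz":0,"turn":0,"fingers":-0.05},
    {"dx":0,"dy":0,"dz":0,"turn":0,"fingers":-0.15},
    {"dx":0,"dy":0,"dz":0,"turn":0,"fingers":-0.3},
    {"dx":0,"dy":0,"dz":0,"turn":0,"fingers":-0.5},
    {"dx":0,"dy":0,"dz":0,"turn":0,"fingers":-0.6},
    {"dx":0,"dy":0,"dz":0,"turn":0,"fingers":-0.6},
  ],
)

```text
clock: 18.33
position: [0.5718, -0.1032, 0.0557]
ee_rot: [-0.003, 0.71, 0.703, 0.023]
contact_force: [-0.9, 0.4, -0.2]
width: 0.0687
```

```bash
python3 - <<'E'
from h import *
st=get_state();print(st["position"],st["ee_rot"],st["contact_force"],st["width"])
s=get_image("scene");t=get_image("top")
o=[]
for p,c in((s,(200,185)),(t,(322,215))):
    o.append(cv2.resize(p["pixels"],None,fx=5,fy=5,interpolation=cv2.INTER_CUBIC)[(c[1]-55)*5:(c[1]+55)*5,(c[0]-38)*5:(c[0]+38)*5,::-1])
cv2.imwrite("pics/w2.png",np.hstack(o))
E
```

```text
[ 0.57175249 -0.10316116  0.0557447 ] [-0.00331916  0.71045574  0.70337374  0.02251662] [-0.92846887  0.41280429 -0.20319625] 0.06867487630491179
```

View pics/w2.png

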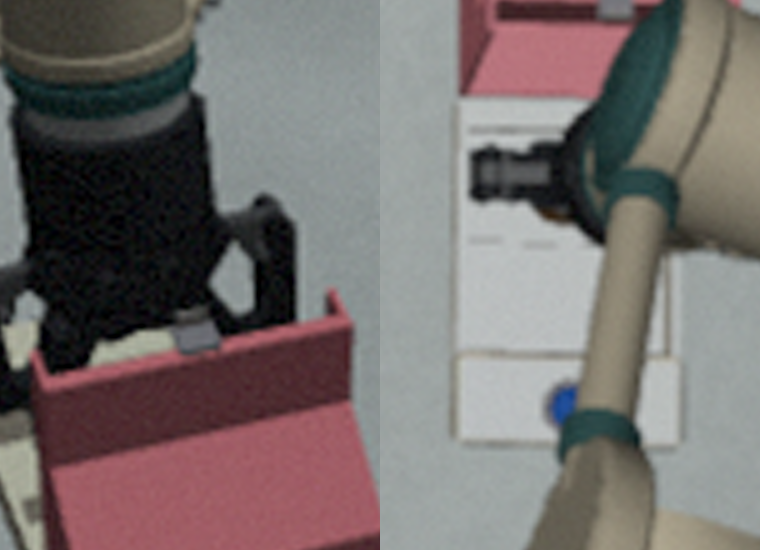

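The fingers are released and open around the jar at the back well. I'll rise straight up.

>>> play_rows(
  series=[
    {"dx":0,"dy":0,"dz":5,"turn":0,"fingers":-0.6},
    {"dx":0,"dy":0,"dz":12,"turn":0,"fingers":-0.6},
    {"dx":0,"dy":0,"dz":20,"turn":0,"fingers":-0.6},
    {"dx":0,"dy":0,"dz":25,"turn":0,"fingers":-0.6},
    {"dx":0,"dy":0,"dz":25,"turn":0,"fingers":-0.6},
    {"dx":0,"dy":10,"dz":20,"turn":0,"fingers":-1},
    {"dx":2,"dy":20,"dz":10,"turn":0,"fingers":-1},
    {"dx":2,"dy":25,"dz":0,"turn":0,"fingers":-1},
    {"dx":2,"dy":28,"dz":0,"turn":0,"fingers":-1},
    {"dx":2,"dy":28,"dz":0,"turn":0,"fingers":-1},
    {"dx":2,"dy":28,"dz":0,"turn":0,"fingers":-1},
    {"dx":2,"dy":28,"dz":0,"turn":0,"fingers":-1},
    {"dx":2,"dy":28,"dz":0,"turn":0,"fingers":-1},
    {"dx":2,"dy":25,"dz":0,"turn":0,"fingers":-1},
    {"dx":2,"dy":20,"dz":0,"turn":0,"fingers":-1},
    {"dx":2,"dy":12,"dz":0,"turn":0,"fingers":-1},
    {"dx":0,"dy":0,"dz":0,"turn":0,"fingers":-1},
    {"dx":0,"dy":0,"dz":0,"turn":0,"fingers":-1},
  ],
)

```text
clock: 19.93
position: [0.5913, 0.1588, 0.1862]
ee_rot: [-0.0, 0.712, 0.702, 0.025]
contact_force: [-1.2, -0.3, -0.5]
width: 0.0854
```

```bash
python3 - <<'E'
from h import *
st=get_state();print(st["position"],st["ee_rot"],st["contact_force"],st["width"])
s=get_image("scene");t=get_image("top")
o=[]
for p,c in((s,(200,185)),(t,(322,215))):
    o.append(cv2.resize(p["pixels"],None,fx=5,fy=5,interpolation=cv2.INTER_CUBIC)[(c[1]-55)*5:(c[1]+55)*5,(c[0]-38)*5:(c[0]+38)*5,::-1])
cv2.imwrite("pics/w3.png",np.hstack(o))
def T(X,q=(.5228,-.1016,-.016)):
    c,s_=np.cos(q[2]),np.sin(q[2]);return np.array(X)@np.array([[c,s_,0],[-s_,c,0],[0,0,1]])+[q[0],q[1],0]
print("well at cap height px",proj(t,T([[.048,0,.083]])),proj(s,T([[.048,0,.083]])))
for p in(t,s):
  for m in masks_of(p,"jar_tall")[:2]: print(m["p"],m["xy"],m["region"].sum())
h=cv2.cvtColor(t["pixels"],cv2.COLOR_RGB2HSV)
am=(h[...,0]>5)&(h[...,0]<20)&(h[...,1]>100);v,u=np.nonzero(am);k=np.hypot(u-322,v-200)<25;print("amber",k.sum(),u[k].min() if k.any() else 0,u[k].max() if k.any() else 0,v[k].min() if k.any() else 0,v[k].max() if k.any() else 0)
E
```

```text
[0.59127941 0.15882167 0.18623211] [-4.99499387e-05  7.11702251e-01  7.02027713e-01  2.52387065e-02] [-1.20612168 -0.34227573 -0.49154047] 0.08544589610771314
well at cap height px [[324.93163719 195.17740202]] [[191.65103714 207.82112499]]
amber 26 313 319 191 203
```

View pics/w3.png

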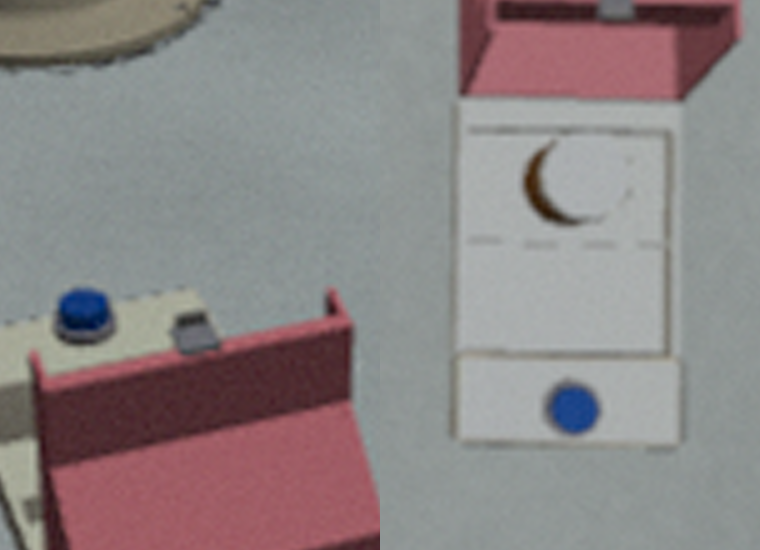

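The tall jar stands upright with its cap centred at ~(325,195.6) in the top view; the predicted well centre is (324.9,195.2). The lid is open. Next is the short jar.

>>> play_rows(
  series=[
    {"dx":2,"dy":4,"dz":-10,"turn":0,"fingers":-1},
    {"dx":2,"dy":4,"dz":-18,"turn":0,"fingers":-1},
    {"dx":1,"dy":3,"dz":-20,"turn":0,"fingers":-1},
    {"dx":0,"dy":1,"dz":-20,"turn":0,"fingers":-1},
    {"dx":0,"dy":0,"dz":-14,"turn":0,"fingers":-1},
    {"dx":0,"dy":0,"dz":-6,"turn":0,"fingers":-1},
    {"dx":0,"dy":0,"dz":0,"turn":0,"fingers":-1},
    {"dx":0,"dy":0,"dz":0,"turn":0,"fingers":-1},
  ],
)

```text
clock: 20.8
position: [0.5975, 0.1636, 0.0921]
ee_rot: [0.001, 0.716, 0.697, 0.025]
contact_force: [0.9, -0.1, 0.0]
width: 0.0855
```

>>> play_rows(
  series=[
    {"dx":0.5,"dy":3,"dz":-7,"turn":0,"fingers":-1},
    {"dx":0,"dy":3,"dz":-12,"turn":0,"fingers":-1},
    {"dx":0,"dy":2,"dz":-13,"turn":0,"fingers":-1},
    {"dx":0,"dy":0,"dz":-13,"turn":0,"fingers":-1},
    {"dx":0,"dy":0,"dz":-7,"turn":0,"fingers":-1},
    {"dx":0,"dy":0,"dz":-3,"turn":0,"fingers":-1},
    {"dx":0,"dy":0,"dz":0,"turn":0,"fingers":-1},
    {"dx":0,"dy":0,"dz":0,"turn":0,"fingers":-1},
  ],
)

```text
clock: 21.47
position: [0.6037, 0.1727, 0.0401]
ee_rot: [0.005, 0.717, 0.697, 0.031]
contact_force: [-0.7, -0.6, 0.4]
width: 0.0856
```

>>> play_rows(
  series=[
    {"dx":-2,"dy":0,"dz":-4,"turn":0,"fingers":-1},
    {"dx":-2,"dy":0,"dz":-5,"turn":0,"fingers":-1},
    {"dx":-1.5,"dy":0,"dz":-5,"turn":0,"fingers":-1},
    {"dx":0,"dy":0,"dz":-3,"turn":0,"fingers":-1},
    {"dx":0,"dy":0,"dz":0,"turn":0,"fingers":-1},
    {"dx":0,"dy":0,"dz":0,"turn":0,"fingers":-1},
  ],
)

```text
clock: 21.97
position: [0.599, 0.1728, 0.0239]
ee_rot: [0.006, 0.717, 0.697, 0.033]
contact_force: [-1.2, 0.0, -0.3]
width: 0.0854
```

>>> play_rows(
  series=[
    {"dx":0,"dy":0,"dz":-2,"turn":0,"fingers":-1},
    {"dx":0,"dy":0,"dz":-1,"turn":0,"fingers":-0.5},
    {"dx":0,"dy":0,"dz":0,"turn":0,"fingers":0.3},
    {"dx":0,"dy":0,"dz":0,"turn":0,"fingers":0.3},
    {"dx":0,"dy":0,"dz":0,"turn":0,"fingers":0.3},
    {"dx":0,"dy":0,"dz":0,"turn":0,"fingers":0.3},
    {"dx":0,"dy":0,"dz":0,"turn":0,"fingers":0.3},
    {"dx":0,"dy":0,"dz":0,"turn":0,"fingers":0.3},
    {"dx":0,"dy":0,"dz":0,"turn":0,"fingers":0.3},
  ],
  squeeze=30,
)

```text
clock: 22.72
position: [0.5994, 0.1729, 0.0212]
ee_rot: [0.006, 0.717, 0.697, 0.033]
contact_force: [-0.3, 0.8, 0.3]
width: 0.0455
```

>>> play_rows(
  series=[
    {"dx":0,"dy":0,"dz":6,"turn":0,"fingers":0.3},
    {"dx":0,"dy":0,"dz":12,"turn":0,"fingers":0.3},
    {"dx":0,"dy":0,"dz":18,"turn":0,"fingers":0.3},
    {"dx":-1,"dy":0,"dz":22,"turn":0,"fingers":0.3},
    {"dx":-3,"dy":-6,"dz":22,"turn":0,"fingers":0.3},
    {"dx":-6,"dy":-12,"dz":18,"turn":0,"fingers":0.3},
    {"dx":-7,"dy":-18,"dz":10,"turn":0,"fingers":0.3},
    {"dx":-8,"dy":-22,"dz":0,"turn":0,"fingers":0.3},
    {"dx":-9,"dy":-24,"dz":0,"turn":0,"fingers":0.3},
    {"dx":-9,"dy":-24,"dz":0,"turn":0,"fingers":0.3},
    {"dx":-9,"dy":-24,"dz":0,"turn":0,"fingers":0.3},
    {"dx":-9,"dy":-24,"dz":0,"turn":0,"fingers":0.3},
    {"dx":-9,"dy":-24,"dz":0,"turn":0,"fingers":0.3},
    {"dx":-9,"dy":-22,"dz":0,"turn":0,"fingers":0.3},
    {"dx":-6,"dy":-18,"dz":0,"turn":0,"fingers":0.3},
    {"dx":-4,"dy":-12,"dz":0,"turn":0,"fingers":0.3},
    {"dx":0,"dy":0,"dz":0,"turn":0,"fingers":0.3},
    {"dx":0,"dy":0,"dz":0,"turn":0,"fingers":0.3},
    {"dx":0,"dy":0,"dz":0,"turn":0,"fingers":0.3},
  ],
)

```text
clock: 24.3
position: [0.5041, -0.0659, 0.1397]
ee_rot: [0.009, 0.716, 0.698, 0.034]
contact_force: [0.2, -0.0, -1.4]
width: 0.0454
```

>>> play_rows(
  series=[
    {"dx":0,"dy":-7,"dz":0,"turn":0,"fingers":0.3},
    {"dx":0,"dy":-10,"dz":0,"turn":0,"fingers":0.3},
    {"dx":0,"dy":-10,"dz":-4,"turn":0,"fingers":0.3},
    {"dx":0,"dy":-6,"dz":-8,"turn":0,"fingers":0.3},
    {"dx":0,"dy":-2,"dz":-10,"turn":0,"fingers":0.3},
    {"dx":0,"dy":0,"dz":-8,"turn":0,"fingers":0.3},
    {"dx":0,"dy":0,"dz":-4,"turn":0,"fingers":0.3},
    {"dx":0,"dy":0,"dz":0,"turn":0,"fingers":0.3},
    {"dx":0,"dy":0,"dz":0,"turn":0,"fingers":0.3},
  ],
)

```text
clock: 25.05
position: [0.5052, -0.1029, 0.1016]
ee_rot: [0.008, 0.714, 0.699, 0.034]
contact_force: [1.0, 0.6, -0.7]
width: 0.0453
```

>>> play_rows(
  series=[
    {"dx":0,"dy":0,"dz":-5,"turn":0,"fingers":0.3},
    {"dx":-0.5,"dy":0,"dz":-10,"turn":0,"fingers":0.3},
    {"dx":-0.5,"dy":0,"dz":-12,"turn":0,"fingers":0.3},
    {"dx":-0.5,"dy":0,"dz":-10,"turn":0,"fingers":0.3},
    {"dx":0,"dy":0,"dz":-7,"turn":0,"fingers":0.3},
    {"dx":0,"dy":0,"dz":-3,"turn":0,"fingers":0.3},
    {"dx":0,"dy":0,"dz":0,"turn":0,"fingers":0.3},
    {"dx":0,"dy":0,"dz":0,"turn":0,"fingers":0.3},
  ],
)

```text
clock: 25.72
position: [0.5058, -0.1025, 0.0537]
ee_rot: [0.011, 0.714, 0.7, 0.036]
contact_force: [-0.1, 0.3, -0.7]
width: 0.0453
```

>>> play_rows(
  series=[
    {"dx":0,"dy":0,"dz":-4,"turn":0,"fingers":0.3},
    {"dx":0,"dy":0,"dz":-6,"turn":0,"fingers":0.3},
    {"dx":0,"dy":0,"dz":-6,"turn":0,"fingers":0.3},
    {"dx":0,"dy":0,"dz":-4,"turn":0,"fingers":0.3},
    {"dx":0,"dy":0,"dz":-2,"turn":0,"fingers":0.3},
    {"dx":0,"dy":0,"dz":0,"turn":0,"fingers":0.3},
    {"dx":0,"dy":0,"dz":0,"turn":0,"fingers":0.3},
  ],
)

```text
clock: 26.3
position: [0.5072, -0.1029, 0.0308]
ee_rot: [0.012, 0.713, 0.7, 0.036]
contact_force: [-0.1, -0.7, -1.1]
width: 0.0455
```

>>> play_rows(
  series=[
    {"dx":0,"dy":0,"dz":-3,"turn":0,"fingers":0.3},
    {"dx":0,"dy":0,"dz":-3,"turn":0,"fingers":0.3},
    {"dx":0,"dy":0,"dz":-2,"turn":0,"fingers":0.3},
    {"dx":0,"dy":0,"dz":0,"turn":0,"fingers":0.3},
    {"dx":0,"dy":0,"dz":0,"turn":0,"fingers":0.3},
  ],
)

```text
clock: 26.72
position: [0.5076, -0.1031, 0.0223]
ee_rot: [0.013, 0.713, 0.7, 0.036]
contact_force: [0.1, 0.4, 0.2]
width: 0.0452
```

>>> play_rows(
  series=[
    {"dx":0,"dy":0,"dz":-0.8,"turn":0,"fingers":0.3},
    {"dx":0,"dy":0,"dz":0,"turn":0,"fingers":-0.05},
    {"dx":0,"dy":0,"dz":0,"turn":0,"fingers":-0.15},
    {"dx":0,"dy":0,"dz":0,"turn":0,"fingers":-0.3},
    {"dx":0,"dy":0,"dz":0,"turn":0,"fingers":-0.45},
    {"dx":0,"dy":0,"dz":0,"turn":0,"fingers":-0.45},
    {"dx":0,"dy":0,"dz":5,"turn":0,"fingers":-0.45},
    {"dx":-0.5,"dy":0,"dz":10,"turn":0,"fingers":-0.45},
    {"dx":-1,"dy":0,"dz":15,"turn":0,"fingers":-0.45},
    {"dx":-1,"dy":0,"dz":20,"turn":0,"fingers":-0.45},
    {"dx":-1,"dy":0,"dz":25,"turn":0,"fingers":-0.45},
    {"dx":0,"dy":10,"dz":25,"turn":0,"fingers":-0.45},
    {"dx":-5,"dy":25,"dz":20,"turn":0,"fingers":-0.45},
    {"dx":-5,"dy":30,"dz":10,"turn":0,"fingers":-0.45},
    {"dx":-5,"dy":30,"dz":0,"turn":0,"fingers":-0.45},
    {"dx":-5,"dy":30,"dz":0,"turn":0,"fingers":-0.45},
    {"dx":-5,"dy":30,"dz":0,"turn":0,"fingers":-0.45},
    {"dx":-3,"dy":20,"dz":0,"turn":0,"fingers":-0.45},
    {"dx":0,"dy":0,"dz":0,"turn":0,"fingers":-0.45},
    {"dx":0,"dy":0,"dz":0,"turn":0,"fingers":-0.45},
  ],
)

```text
clock: 28.38
position: [0.4762, 0.0774, 0.1651]
ee_rot: [0.017, 0.715, 0.698, 0.041]
contact_force: [-0.3, 1.1, -0.3]
width: 0.0621
```

```bash
python3 - <<'E'
from h import *
st=get_state();print(st["position"],st["contact_force"],st["clock"])
t=get_image("top");s=get_image("scene")
def T(X,q=(.5228,-.1016,-.016)):
    c,s_=np.cos(q[2]),np.sin(q[2]);return np.array(X)@np.array([[c,s_,0],[-s_,c,0],[0,0,1]])+[q[0],q[1],0]
print(proj(t,T([[.048,0,.083],[-.014,0,.039]])))
h=cv2.cvtColor(t["pixels"],cv2.COLOR_RGB2HSV)
c=(h[...,0]<20)&(h[...,1]>90)&(h[...,2]>80)
v,u=np.nonzero(c);k=np.hypot(u-322,v-220)<13
q=(u[k].mean(),v[k].mean());X=atz(t,q,.039);print("short",q,k.sum(),X,X-T([[-.014,0,.039]])[0])
for l in("lamp","file","comb"):
    m=masks_of(t,l)[:1]
    if m: print(l,cv2.minAreaRect(np.argwhere(m[0]["region"])[:,::-1].astype(np.float32)))
o=[]
for p,c in((s,(200,185)),(t,(322,215))):
    o.append(cv2.resize(p["pixels"],None,fx=5,fy=5,interpolation=cv2.INTER_CUBIC)[(c[1]-55)*5:(c[1]+55)*5,(c[0]-38)*5:(c[0]+38)*5,::-1])
cv2.imwrite("pics/end.png",np.hstack(o))
E
```

```text
[0.47622908 0.0773658  0.16508435] [-0.28680069  1.13829491 -0.34272573] 28.3833
[[324.93163719 195.17740202]
 [321.99240262 219.50591884]]
short (np.float64(322.3607305936073), np.float64(219.53424657534248)) 219 [ 0.50872638 -0.10235046  0.039     ] [-7.54167931e-05 -9.74452637e-04 -7.63278329e-17]
lamp ((149.80364990234375, 211.8635711669922), (45.11631774902344, 43.170284271240234), 83.1572265625)
file ((167.94776916503906, 255.30389404296875), (4.6868367195129395, 50.30870819091797), 85.71085357666016)
comb ((326.5, 164.0), (32.0, 57.0), 90.0)
```

View pics/end.png

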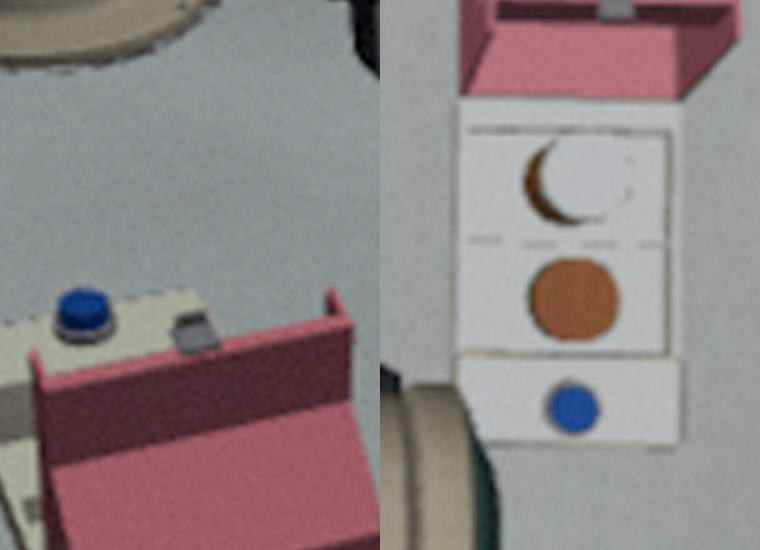

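The short jar is centred in the front well, with its cap at (322.4,219.5) against a predicted (322.0,219.5). The tall jar is unmoved, the lid is open and the arm is clear. I'm handing in.

```bash
python3 -c "
from rig import sign_off
print(sign_off())"
```

```text
the job is handed in; nothing more can be done
None
```

I pressed the catch of the largest case and held the lid with the other fingertip through its arc to upright, in about 3 s. I then set the tall jar in the back well and the short jar in the front well, and handed in at about 28 s of the 72 s allowed.

My last checks, from the top picture taken just before handing in:
- **Lid:** it stands open past upright. I judged this by eye and from the finger path, without measuring the angle.
- **Short jar:** the cap is within about 1 mm of the front well's centre.
- **Tall jar:** the cap is about 0.4 pixels (roughly 1 mm) from the predicted well centre. I read this by eye, because the network no longer found the jar in the case. It had not moved since I placed it.
- **Lamp and file:** both are where they started, to within about a pixel.
- **Arm:** it is clear of everything.

- **Comb, not confirmed:** in the last check the network reported the case lid in place of the comb. The fingers never came near the comb.
- **Jar heights, not measured directly:** I did not measure how high the jars sit above the well floors. I inferred it from where the arm stopped descending, within about 0.5 mm of the height I expected.

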